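Clamp a turned blank in the lever press

ROBOT

A 6-joint arm with a two-finger parallel gripper is mounted at the origin on the work surface. World frame = base frame: x ahead of the robot, y to its left, z up, the work surface at z = 0. Lengths are in m, angles in degrees, forces in N, time in s.
With the tool pointing down it reaches from about 0.35 to 0.975 m from the base axis. Payload 4.9 kg.
Tool frame: the origin (TCP) lies at the very end of the fingers, on their centre line; the grasp point (between the pads) lies robot.grasp_offset behind it (robot.grasp_offset is the distance from the TCP to the grasp point, in m); z points along the fingers, y is the line along which they close (so a half turn about z gives the same grasp; the last joint's range is limited). The gripper opens to 85 mm and grips with 20 to 120 N. Pads are 22 mm wide; open, the fingers measure 114 mm over their backs; the gripper's body (76 mm by 85 mm) begins 54 mm behind the grasp point. The pads swing forward as they close: fully open they stand 13 mm farther back than shut.
Start: joints at [68.583, 3.019, 92.412, -0, 84.569, -6.818], TCP at [0.158, 0.605, 0.231] pointing down, gripper open.
Joint ranges: [-172.51, 172.51], [-57.92, 126.97], [3.15, 148.05], [-58.71, 238.71], [5.1, 150.11], [-179.66, 179.66]. Speed limits (degrees/s): [147.25, 147.25, 180, 180, 180, 180].

INTERFACE

Orientations are given as [roll, pitch, yaw] about the fixed x, y, z axes, in that order (R = Rz(yaw) Ry(pitch) Rx(roll)).
In Python, from cell import robot gives the robot as it stands. The module is installed in compiled form; this text tells all that it offers.
- The arm moves only by the shell command python3 -m crank 'ROWS'. ROWS is JSON, a list of rows, each a list of 7 numbers: the turn, a rotation vector about the tool's x, y, z in rad, then the shift along the tool's x, y, z in m, then the finger opening in m, from 0 to 0.0854. A call has 1 to 10 rows; each row is the pose to reach, as a shift and turn from the pose commanded when the call began, along the tool's axes at that moment; what a row does not reach only later rows make up. A row lasts 1/10 s, in which the tool goes at most 50 mm and 8.59 degrees, less where a joint would pass 70% of its speed; a pose out of reach is approached as far as the arm can. A call with a gripper value outside its range is refused whole. The fingers move at their own pace and stop on an object; the grip force is fixed at half the most. Time passes only in rows, so rows that repeat a pose let the fingers close. It gives the time, the measured TCP pose, the force, the opening and the grip force at its end, in the units of the state.
- robot.state(): the state, without advancing time (a new reading comes with each control period).
- robot.camera(name): name is "scene" or "side" or "wrist"; returns a dict with "image" (384x512x3 uint8, red, green, blue), "intrinsics" (3x3 intrinsics, pixels), "R" (3x3) and "t" (3): a world point X has camera coordinates R X + t. Camera axes: x right, y down, z forward; pixel columns grow to the right and rows downward; lengths in m; the calibration is good to about 2 mm. A picture is of the moment at which its call begins. There is no depth.
- robot.sign_off(): hands the job in; it is judged then, once.
The state is a dict: "clock": time; "joint_positions": joint angles; "qvel": joint speeds; "effort": joint torques, N m; "ee_pos": TCP position; "ee_rot": TCP orientation; "force": force on the tool from outside, world axes, zero at the start; "wrist_torque": the same for the moment, N m; "gripper_width": finger opening in m; "grasp_force": force on a finger pad.
Only numpy, scipy, OpenCV 4.12 (cv2) and the standard library are available. Lean on these libraries where they do the work, as an engineer would, in place of code of your own. Each camera call takes 0.05 s, during which the arm holds its last target. There are 200 camera calls.

TASK

Stand the round wooden blank upright on the press's stage plate, centred between the stops (set down, not dropped), and let go of it; leave the square block and the jar alone. Then flip the safety catch fully over, and only after that pull the press lever by its handle, towards the front of the press, all the way to its end stop so that the pad clamps the blank. Finish while holding: the gripper keeps hold of the handle and keeps the lever pulled against its spring.

Things in the scene. Friction and masses are not known exactly. Their poses are not given: they have to be found in the camera images.
- press: Grey press fixed to the bench; base plate 230 (x) x 290 (y) x 12 mm. Origin on the bench, 5 mm in front of and 25 mm left of the base's centre. Axes: -x its front (robot's side), y left, z up. Stage plate at left, lever at right; behind the stage a gear housing 80 mm high (local x 36 to 96, y -75 to 100 mm). Place and yaw vary; all its parts go with it.
- seat (a point): Centre of the stage plate's top, 20 mm above the bench, axes as the press; the middle of the blank's underside belongs here. Side stops, 10 mm high, inner faces at y = +-29 mm, 30 mm long; front stop, 14 mm high, inner face at x = -33 mm; open rubber pad's face at x = +33 mm, jaw up to 27 mm above the plate. So the blank has 4 mm to spare each way in y, 8 mm in x.
- blank: Loose upright cylinder of light wood, 50 mm in diameter, 36 mm high, about 50 g, small dark dot on top. Origin at the centre of its underside, z up. It stands on the bench left of the press in one of three places; block and jar stand in the other two, about 110 mm or more away.
- block: Bystander: square block of light wood, 46 by 46 by 30 mm, loose. Origin at the centre of its underside. Leave alone.
- jar: Bystander: amber glass jar with a steel cap, 48 mm in diameter and 62 mm high, loose. Origin at the centre of its underside. Leave alone.
- catch (a joint): Safety catch angle, rad: near 0 = guarding (thumb tab up, nose lying across in front of the lever, which is then blocked); 1.4 = fully flipped, end stop: tab swung over to the right (press -y), nose standing up. The nose clears the lever from about 0.9. Friction keeps it where it is left; it takes 1 to 3 N at the tab.
- catch_tab (a point): Middle of the top edge of the catch's steel thumb tab, a plate 22 mm wide (press x), 7 mm thick (y), 50 mm high, its top 150 mm above the bench when guarding. Push it towards the press's -y; it swings over on a 50 mm radius about catch_hinge. Its left side is free for a finger.
- catch_hinge (a point): Catch pivot, at the tab's foot, 100 mm above the bench, axes as the press; the pin lies along press x and the tab turns from z towards -y. The nose (to +y when guarding, 58 mm long) is on the same pin 76 mm farther along +x; the grey post carrying the pin begins 25 mm along +x.
- lever (a joint): Lever angle, rad: 0 = rest, leaning 0.35 rad from upright towards press +x (rear); 0.75 = end stop, leaning 0.40 rad to -x (front). A spring returns it to 0 if let go. It moves the pad 30 mm per rad to -x: from about 0.53 the blank is against the front stop and is squeezed on a spring. Pull at the handle about 3 N at first, 10 N at the end.
- lever_hinge (a point): Pivot of the lever, 60 mm above the bench, axes as the press; the hinge line lies along the press's y. The handle's centre line is 150 mm from it.
- handle: Dark wooden round grip, free to spin about its own line, on the lever's top end, 20 mm in diameter, lying along the press's y, 80 mm long: from 8 mm right (-y) of the origin to 72 mm left of it. Origin on the grip's centre line at the top of the 14 mm steel lever rod, about 201 mm above the bench at rest.
- handle_grip (a point): Point on the grip's centre line, 45 mm left (+y) of the lever rod: the place to grasp from above, fingers before and behind the grip (closing along the press's x), clear of the rod.
- pad: Rubber pad of the press jaw, 44 mm wide and 16 mm high, facing the blank; it moves along the press's -x as the lever is pulled.
Mind the look-alikes: they are no part of the job. Leave any blue look-alike of the blank alone.

How it is judged:
By the outcome, as a careful person would: the job done as asked, in the order asked, and still so for the second after the job is handed in, while the arm keeps its last pose, push and grip.
It also fails if it takes over 64 s, if anything falls off the work surface, if the arm or the gripper's body presses on something with over 40 N, if the wrist force passes 120 N, or if a joint passes its speed limit or range.

## Working session

There is one attempt and no reset: what is moved stays moved. The work goes in short steps, Python scripts to look and compute and a shell command to move; the robot and the scene stay as the last step left them, time stands still between calls to the robot, and variables do not carry over. Pictures are saved under pics/ and viewed, at most 10 in all, crops included, and the job is handed in when it is done.

```bash
mkdir -p pics; cat > h.py <<'E'
from cell import robot
import numpy as np, cv2
from scipy.spatial.transform import Rotation as Ro
def snap(n,f):
    c=robot.camera(n); cv2.imwrite('pics/'+f+'.png',c['image'][:,:,::-1]); np.savez('pics/'+f,**c); return c
def load(f): return dict(np.load('pics/'+f+'.npz'))
def ray(c,p):
    d=c['R'].T@np.linalg.solve(c['intrinsics'],[p[0],p[1],1.]); return -c['R'].T@c['t'],d
def onz(c,p,z):
    o,d=ray(c,p); return o+d*(z-o[2])/d[2]
def two(c1,p1,c2,p2):
    o,d=ray(c1,p1);q,e=ray(c2,p2); s=np.linalg.lstsq(np.c_[d,-e],q-o,rcond=None)[0]
    a,b=o+d*s[0],q+e*s[1]; return (a+b)/2,np.linalg.norm(a-b)
def px(c,X):
    u=c['intrinsics']@(c['R']@np.array(X)+c['t']); return u[:2]/u[2]
E
python3 - <<'E'
from h import *
a=snap('scene','s0');b=snap('side','d0');w=snap('wrist','w0')
cv2.imwrite('pics/all0.png',cv2.resize(np.vstack([np.hstack([a['image'],b['image']]),np.hstack([w['image'],0*w['image']])])[:,:,::-1],(800,600)))
print(robot.state(),robot.grasp_offset)
for c in (a,b,w): print(-c['R'].T@c['t'])
E
```

```text
{'clock': 0.15, 'joint_positions': array([ 6.85818045e+01,  3.04877902e+00,  9.24741438e+01, -2.14514850e-03,
        8.45706590e+01, -6.81638071e+00]), 'qvel': array([-0.02966685, -0.08633068, -0.17979385,  0.06127141, -0.03763269,
        0.04055416]), 'effort': array([ 4.89447320e-04, -3.94243419e+01, -3.70721090e+01, -1.31269430e-04,
        4.68579165e-03, -6.60267787e-07]), 'ee_pos': array([0.15737016, 0.6043494 , 0.23034191]), 'ee_rot': array([-1.79906826e+02, -8.98692000e-03,  1.65398383e+02]), 'force': array([-0.12248955,  0.10305588,  0.58218989]), 'wrist_torque': array([ 0.01094286,  0.01245966, -0.06271536]), 'grasp_force': 0.0, 'gripper_width': 0.0853109610034952} 0.0187
[1.38161382 0.10760947 0.81231426]
[ 0.28406061 -0.83788945  0.98271209]
[0.08382756 0.62413044 0.37284881]
```

View pics/s0.png

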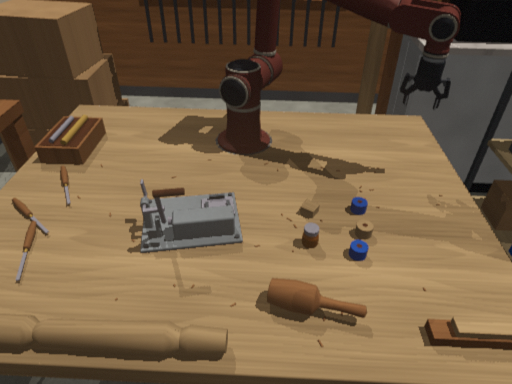

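View pics/d0.png

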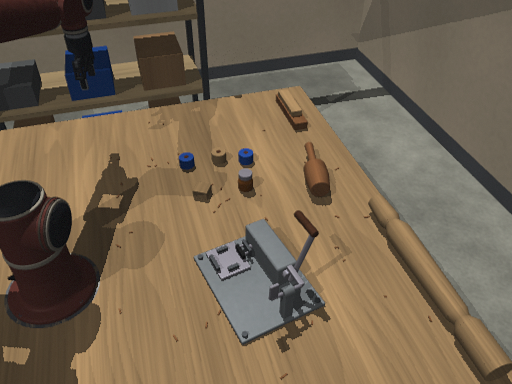

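The scene view shows the blank at (364,228), the block at (311,209), the jar at (311,235) and blue look-alikes at (359,205) and (358,250). In the side view the blank is at (218,157), the block at (203,190), the jar at (245,180), and the blues at (187,160) and (246,156). The press is at about (190,220) in scene and (260,280) in side.
Things that could be taken for the blank, in scene pixels: the blue cylinders (359,205) and (358,250), the square block (311,209) and the jar (311,235). I choose the light wood cylinder at (364,228) and check it in a crop.

```bash
python3 - <<'E'
from h import *
a=load('s0');b=load('d0')
up=lambda im,x,y,w,h,s:cv2.resize(im[y:y+h,x:x+w],None,fx=s,fy=s,interpolation=cv2.INTER_CUBIC)
A=up(a['image'],295,190,90,75,4.4444); B=up(b['image'],170,135,90,75,4.4444)
C=up(a['image'],130,172,120,80,3.3333); D=up(b['image'],190,205,140,93,2.857)
f=lambda i:cv2.resize(i,(400,300))
cv2.imwrite('pics/c0.png',np.vstack([np.hstack([f(A),f(B)]),np.hstack([f(C),f(D)])])[:,:,::-1])
print(two(a,(364,228),b,(218,157)))
for p in [(364,224),(311,207),(311,228),(359,200),(358,245)]: print(onz(a,p,.036))
E
```

```text
(array([0.52363449, 0.39751368, 0.01626249]), np.float64(0.008575640747279008))
[0.52274719 0.39692449 0.036     ]
[0.45389046 0.24515252 0.036     ]
[0.54915828 0.23887853 0.036     ]
[0.41001826 0.40057948 0.036     ]
[0.61052094 0.36517858 0.036     ]
```

View pics/c0.png

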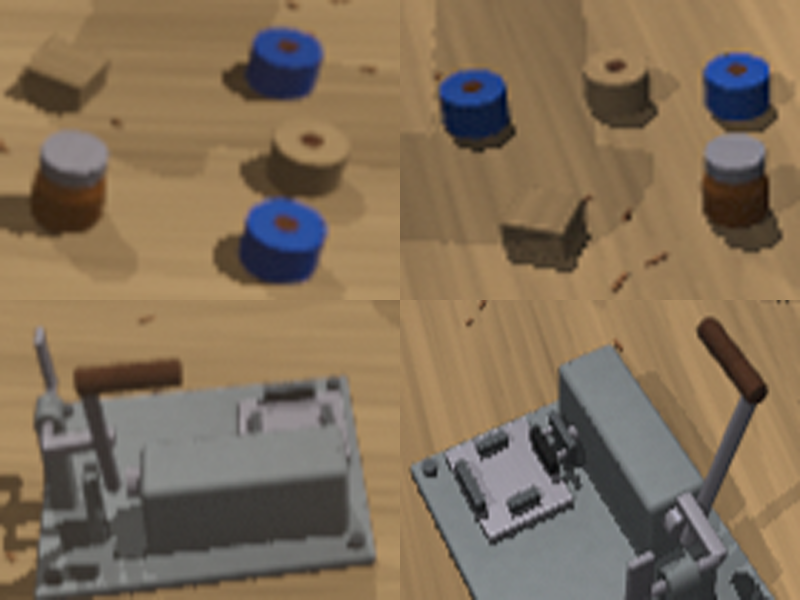

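The crop shows the plain wooden cylinder with its dot at scene (365.2,221.5) and side (218.6,149.9). It is clearly the blank, since the other two cylinders are blue. The handle ends are at scene (153.4,192.8)/(184.3,191.5) and side (313.9,232.9)/(297.1,213.7).

```bash
python3 - <<'E'
from h import *
a=load('s0');b=load('d0')
print('blank',two(a,(365.2,221.5),b,(218.6,149.9)),onz(a,(365.2,221.5),.036),onz(b,(218.6,149.9),.036))
R=two(a,(154,192.8),b,(313.5,232.5));L=two(a,(184,191.5),b,(297.5,214.2));print('handle R,L',R,L,np.linalg.norm(R[0]-L[0]))
K=[onz(b,p,.012) for p in [(195,257),(265,222),(324,303),(243,341)]]
for i in range(4): print('corner',K[i],np.linalg.norm(K[i]-K[i-1]))
print('ctr',sum(K)/4,'yaw',[np.degrees(np.arctan2(*(p-q)[[1,0]])) for p,q in [(K[1],K[0]),(K[0],K[3]),(K[1],K[2]),(K[2],K[3])]])
print('stage',onz(b,(227.8,258),.030),onz(b,(229.2,261.4),.02))
y=robot.state();print(y['ee_pos'],Ro.from_euler('xyz',y['ee_rot'],degrees=True).as_matrix())
E
```

```text
blank (array([0.52712555, 0.39546421, 0.04624121]), np.float64(0.007114635114904563)) [0.51146499 0.40242681 0.036     ] [0.53060564 0.40354863 0.036     ]
handle R,L (array([ 0.62212156, -0.17914443,  0.20334179]), np.float64(0.0008051016799332802)) (array([ 0.6090432 , -0.10731783,  0.19896558]), np.float64(0.005076638292612483)) 0.07313860459482677
corner [ 0.36682468 -0.01229611  0.012     ] 0.28018904240964804
corner [0.58632022 0.05973945 0.012     ] 0.2310138769502204
corner [ 0.64178639 -0.24344897  0.012     ] 0.3082202305242665
corner [ 0.42443307 -0.28649891  0.012     ] 0.22157563567354174
ctr [ 0.50484109 -0.12062614  0.012     ] yaw [np.float64(18.169158099778667), np.float64(101.86494177631843), np.float64(100.36721364005965), np.float64(11.203252896193547)]
stage [ 0.44735866 -0.05503367  0.03      ] [ 0.44980851 -0.05904116  0.02      ]
[0.15737016 0.6043494  0.23034191] [[-9.67702043e-01  2.52096095e-01 -5.61741759e-04]
 [ 2.52096672e-01  9.67700839e-01 -1.53412384e-03]
 [ 1.56851343e-04 -1.62618800e-03 -9.99998665e-01]]
```

```bash
python3 -m crank '[[0,0,0,-0.04,-0.01,0,0.0854],[0,0,0,-0.085,-0.022,0,0.0854],[0,0,0,-0.13,-0.034,0,0.0854],[0,0,0,-0.175,-0.046,0,0.0854],[0,0,0,-0.22,-0.058,0.005,0.0854],[0,0,0,-0.265,-0.07,0.01,0.0854],[0,0,0,-0.31,-0.082,0.015,0.0854],[0,0,0,-0.35,-0.094,0.02,0.0854],[0,0,0,-0.385,-0.102,0.025,0.0854],[0,0,0,-0.408,-0.106,0.03,0.0854]]'; python3 -m crank '[[0,0,0,0,0,0,0.0854],[0,0,0,0,0,0,0.0854]]'
python3 - <<'E'
from h import *
c=snap('wrist','w1');print(robot.state()['ee_pos'],c['R'][2],-c['R'].T@c['t'])
E
```

```text
clock: 1.15
ee_pos: [0.5275, 0.3977, 0.2006]
ee_rot: [-180.0, -0.0, 165.3]
force: [0.2, -0.0, -0.9]
gripper_width: 0.0855
grasp_force: 0.0
clock: 1.35
ee_pos: [0.5252, 0.3996, 0.2007]
ee_rot: [-180.0, -0.1, 165.4]
force: [0.2, 0.2, -0.3]
gripper_width: 0.0854
grasp_force: 0.0
[0.52476437 0.400073   0.20109927] [ 0.28815905 -0.07597401 -0.95456394] [0.4518089  0.41920658 0.34347576]
```

View pics/w1.png

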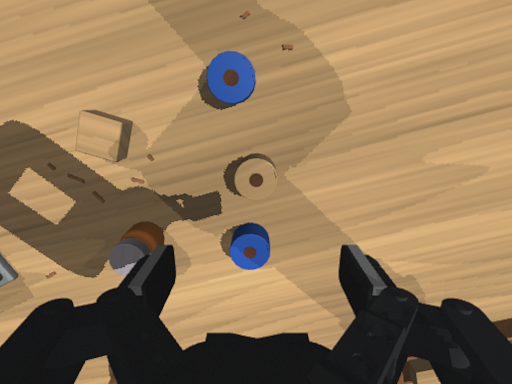

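The wrist view shows the wooden blank with its dot at (256,180). The blues are at (231,78) and (250,252), the block at (103,135) and the jar at (130,250).

```bash
python3 - <<'E'
from h import *
c=load('w1');h=cv2.cvtColor(c['image'],cv2.COLOR_RGB2GRAY)
m=(h[170:190,246:268]<110); 
q=np.argwhere(m).mean(0);p=(246+q[1],170+q[0]);print(p,m.sum())
T=onz(c,p,.036);s=robot.state();R=Ro.from_euler('xyz',s['ee_rot'],degrees=True).as_matrix()
print(T,R.T@(T-s['ee_pos']))
for n,p in [('b1',(231,78)),('b2',(250,252))]: print(n,onz(c,p,.036))
E
```

```text
(np.float64(255.60645161290321), np.float64(179.66451612903225)) 155
[0.52814436 0.39758595 0.036     ] [-0.00405649 -0.00154821  0.16509551]
b1 [0.41922526 0.40034457 0.036     ]
b2 [0.61448546 0.36792646 0.036     ]
```

```bash
python3 -m crank '[[0,0,0,-0.004,-0.0015,0.03,0.0854],[0,0,0,-0.004,-0.0015,0.065,0.0854],[0,0,0,-0.004,-0.0015,0.1,0.0854],[0,0,0,-0.004,-0.0015,0.13,0.0854],[0,0,0,-0.004,-0.0015,0.155,0.0854],[0,0,0,-0.004,-0.0015,0.172,0.0854],[0,0,0,-0.004,-0.0015,0.183,0.0854],[0,0,0,-0.004,-0.0015,0.188,0.0854],[0,0,0,-0.004,-0.0015,0.188,0.0854],[0,0,0,-0.004,-0.0015,0.188,0.04]]'; python3 -m crank '[[0,0,0,0,0,0,0.04],[0,0,0,0,0,0,0.04],[0,0,0,0,0,0,0.04],[0,0,0,0,0,0,0.04],[0,0,0,0,0,0,0.04],[0,0,0,0,0,0,0.04]]'
```

```text
clock: 2.4
ee_pos: [0.53, 0.3976, 0.0148]
ee_rot: [179.9, 0.1, 165.4]
force: [0.3, 0.2, 0.1]
gripper_width: 0.0731
grasp_force: 0.0
clock: 3.0
ee_pos: [0.5304, 0.3976, 0.0152]
ee_rot: [179.9, 0.1, 165.4]
force: [0.7, -0.1, 6.2]
gripper_width: 0.0477
grasp_force: 62.2
```

```bash
python3 -m crank '[[0,0,0,0,0,-0.01,0.04],[0,0,0,0,0,-0.04,0.04],[0,0,0,0,0,-0.08,0.04],[0,0,0,0,0,-0.12,0.04],[0,0,0,0,0,-0.155,0.04],[0,0,0,0,0,-0.18,0.04],[0,0,0,0,0,-0.18,0.04]]'; python3 -m crank '[[0,0,-0.05,-0.001,-0.03,0,0.04],[0,0,-0.1,-0.002,-0.075,0,0.04],[0,0,-0.15,-0.003,-0.122,0,0.04],[0,0,-0.2,-0.005,-0.17,0,0.04],[0,0,-0.25,-0.006,-0.218,0,0.04],[0,0,-0.3,-0.008,-0.266,0,0.04],[0,0,-0.35,-0.009,-0.314,0,0.04],[0,0,-0.4,-0.01,-0.36,0,0.04],[0,0,-0.45,-0.011,-0.405,0,0.04],[0,0,-0.45,-0.012,-0.44,0,0.04]]';  python3 -m crank '[[0,0,0,0,0,0,0.04],[0,0,0,0,0,0,0.04],[0,0,0,0,0,0,0.04]]'
python3 - <<'E'
from h import *
c=snap('wrist','w2');print(robot.state()['joint_positions'])
E
```

```text
clock: 3.7
ee_pos: [0.5312, 0.3982, 0.1992]
ee_rot: [179.6, 0.4, 165.4]
force: [0.6, 0.8, -0.3]
gripper_width: 0.0477
grasp_force: 62.0
clock: 4.7
ee_pos: [0.4279, -0.0336, 0.1914]
ee_rot: [180.0, -0.1, -168.8]
force: [0.6, 0.8, -1.2]
gripper_width: 0.0476
grasp_force: 62.1
clock: 5.0
ee_pos: [0.4294, -0.0311, 0.1923]
ee_rot: [179.9, -0.1, -168.8]
force: [-0.9, 0.5, -0.4]
gripper_width: 0.0477
grasp_force: 62.1
[-1.40440728e+01 -2.38898114e+01  1.19591500e+02  1.63449713e-02
  8.43812802e+01 -1.15318241e+02]
```

View pics/w2.png

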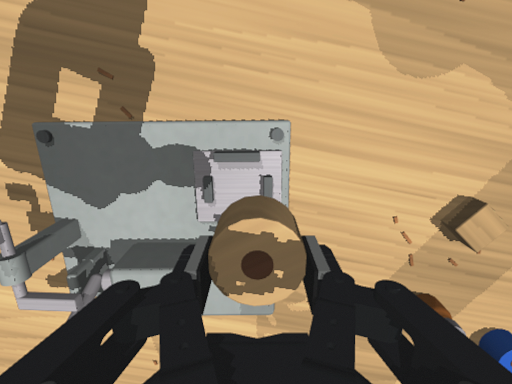

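The base's front edge runs from (34,123) to (290,121), with the stops near (208,189), (267,186) and (237,156). The blank is held with its dot at (257,265). I zoom on the stage.

```bash
python3 - <<'E'
from h import *
c=load('w2');i=c['image'][:,:,::-1]
cv2.imwrite('pics/c2.png',cv2.resize(i[110:235,165:325],(800,600)[:2] and (800,625),interpolation=cv2.INTER_CUBIC)[:600])
f,g=onz(c,(34,123),.012),onz(c,(290.5,121),.012);print(f,g,np.linalg.norm(f-g),np.degrees(np.arctan2(*(g-f)[[1,0]]))-90)
print('dot/blank top',onz(c,(257,265),.192-.015+.036))
E
```

```text
[ 0.42129513 -0.28494525  0.012     ] [ 0.36356148 -0.00580928  0.012     ] 0.2850439656211775 11.68570465220732
dot/blank top [ 0.42836972 -0.03110786  0.213     ]
```

View pics/c2.png

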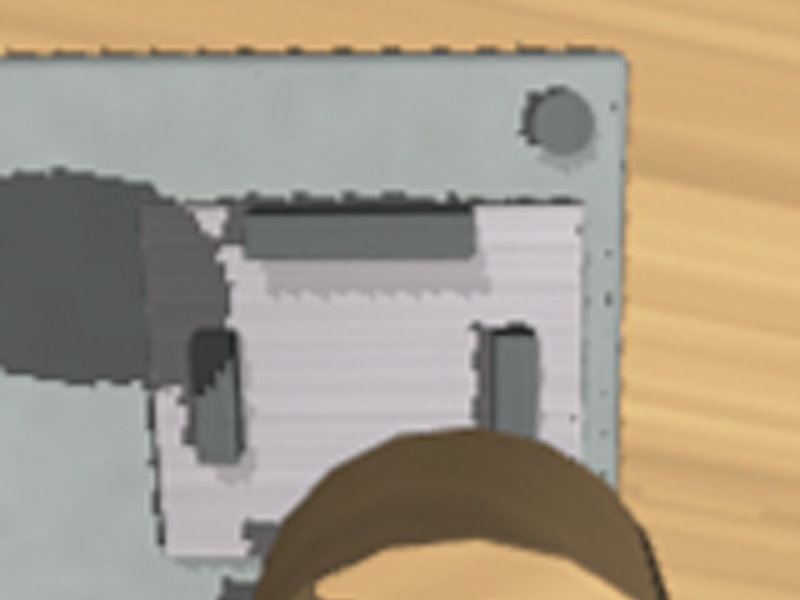

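```bash
python3 - <<'E'
from h import *
c=load('w2');P=lambda x,y,z:onz(c,(165+(x-.5)/5,110+(y-.5)/5),z)
ya=np.radians(11.5);ex=np.array([np.cos(ya),np.sin(ya),0]);ey=np.array([-ex[1],ex[0],0])
q=dict(Rin0=P(240,335,.03),Rin1=P(242,463,.03),Lin0=P(492,335,.03),Lin1=P(493,425,.03),Rtop=P(213,333,.03),Rbot=P(213,463,.03),Ltop=P(513,335,.03),Fl=P(475,258,.034),Fr=P(245,258,.034),pl=P(583,203,.02),pr=P(145,206,.02),pr2=P(165,557,.02),bl=P(627,57,.012),bfar=P(20,57,.012),bl2=P(618,480,.012))
for k,v in q.items(): print(k,v.round(4),'loc',round(v@ex,4),round(v@ey,4))
for z,k,l in [('F','Fr','Fl'),('plate','pr','pl'),('base','bfar','bl')]:
    d=q[l]-q[k];print(z,np.linalg.norm(d),np.degrees(np.arctan2(d[1],d[0]))-90)
print(c['intrinsics'][0,0],-c['R'].T@c['t'])
E
```

```text
Rin0 [ 0.4386 -0.0788  0.03  ] loc 0.4141 -0.1646
Rin1 [ 0.4683 -0.0738  0.03  ] loc 0.4442 -0.1657
Lin0 [ 0.4277 -0.0238  0.03  ] loc 0.4143 -0.1086
Lin1 [ 0.4482 -0.0194  0.03  ] loc 0.4353 -0.1083
Rtop [ 0.4393 -0.0847  0.03  ] loc 0.4136 -0.1706
Rbot [ 0.4696 -0.0803  0.03  ] loc 0.4441 -0.1723
Ltop [ 0.4268 -0.0193  0.03  ] loc 0.4143 -0.104
Fl [ 0.4107 -0.0312  0.034 ] loc 0.3962 -0.1124
Fr [ 0.4204 -0.0799  0.034 ] loc 0.396 -0.1621
pl [ 0.3964 -0.0093  0.02  ] loc 0.3866 -0.0882
pr [ 0.4161 -0.1051  0.02  ] loc 0.3868 -0.186
pr2 [ 0.4993 -0.0894  0.02  ] loc 0.4715 -0.1871
bl [ 0.3639 -0.006   0.012 ] loc 0.3554 -0.0784
bfar [ 0.3902 -0.1381  0.012 ] loc 0.3548 -0.2131
bl2 [0.4615 0.0148 0.012 ] loc 0.4552 -0.0775
F 0.0496303547997656 11.245339365415774
plate 0.0978077488035806 11.639689112749181
base 0.13476300709579764 11.25247287722327
282.1888750380084 [ 0.35508284 -0.04588098  0.33506533]
```

```bash
python3 -m crank '[[0,0,0,-0.0155,-0.021,0.01,0.04],[0,0,0,-0.0155,-0.021,0.035,0.04],[0,0,0,-0.0155,-0.021,0.06,0.04],[0,0,0,-0.0155,-0.021,0.08,0.04],[0,0,0,-0.0155,-0.021,0.1,0.04],[0,0,0,-0.0155,-0.021,0.115,0.04],[0,0,0,-0.0155,-0.021,0.125,0.04],[0,0,0,-0.0155,-0.021,0.13,0.04],[0,0,0,-0.0155,-0.021,0.13,0.04],[0,0,0,-0.0155,-0.021,0.13,0.04]]'
python3 - <<'E'
from h import *
w=snap('wrist','w3');c=snap('scene','s3');b=snap('side','d3');f=lambda i:cv2.resize(i,(400,300),interpolation=cv2.INTER_CUBIC)
cv2.imwrite('pics/c3.png',np.vstack([np.hstack([f(c['image'][165:255,140:260]),f(b['image'][195:285,190:310])]),np.hstack([f(w['image']),f(w['image'][110:260,156:356])])])[:,:,::-1])
E
```

```text
clock: 6.05
ee_pos: [0.4497, -0.0494, 0.064]
ee_rot: [-180.0, 0.1, -168.8]
force: [0.1, -0.7, -1.9]
gripper_width: 0.0479
grasp_force: 62.1
```

View pics/c3.png

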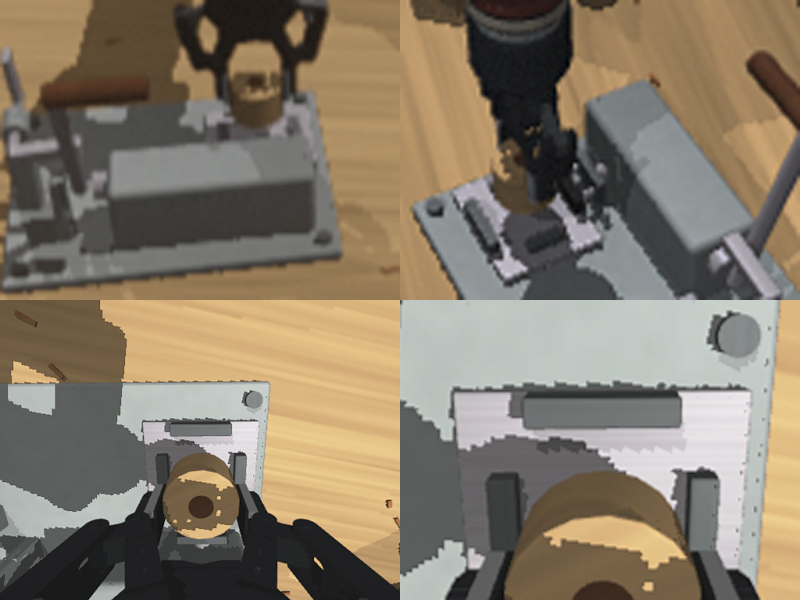

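The blank hangs over the stage between the stops, with its dot at wrist (257,265). The right stop's inner edge is at u=216, the left's at u=301, and the front stop's inner edge at row 173.5.

```bash
python3 - <<'E'
from h import *
c=load('w3');g=cv2.cvtColor(c['image'],cv2.COLOR_RGB2GRAY)[250:280,240:275]
ya=np.radians(11.4);M=np.array([[np.cos(ya),np.sin(ya),0],[-np.sin(ya),np.cos(ya),0],[0,0,1]])
m=cv2.inRange(c['image'][250:282,238:278],(30,10,0),(95,60,50));q=np.argwhere(m>0).mean(0);print('dot',238+q[1],250+q[0],(m>0).sum())
for n,p,z in [('dot',(238+q[1],250+q[0]),.085),('R',(216,200),.03),('L',(301,200),.03),('F',(257,173.5),.034),('Fl',(296.5,173),.034),('Fr',(217.5,173),.034)]:
    print(n,M@onz(c,p,z))
s=robot.state();print('tcp',M@s['ee_pos'])
E
```

```text
dot 256.8233657858136 264.6175243393602 719
dot [ 0.42961322 -0.13717188  0.085     ]
R [ 0.41473045 -0.16415039  0.03      ]
L [ 0.41487455 -0.10799535  0.03      ]
F [ 0.39590307 -0.13700882  0.034     ]
Fl [ 0.39564739 -0.11225678  0.034     ]
Fr [ 0.3955163  -0.16176476  0.034     ]
tcp [ 0.43114813 -0.13758236  0.06424908]
```

```bash
python3 -m crank '[[0,0,0,0,0.0005,0.006,0.04],[0,0,0,0,0.0005,0.012,0.04],[0,0,0,0,0.0005,0.018,0.04],[0,0,0,0,0.0005,0.022,0.04],[0,0,0,0,0.0005,0.025,0.04],[0,0,0,0,0.0005,0.027,0.04],[0,0,0,0,0.0005,0.027,0.04],[0,0,0,0,0.0005,0.027,0.04]]'; python3 -m crank '[[0,0,0,0,0,0.0005,0.04],[0,0,0,0,0,0.001,0.04],[0,0,0,0,0,0.001,0.04]]'
```

```text
clock: 7.0
ee_pos: [0.4492, -0.049, 0.0364]
ee_rot: [-180.0, 0.0, -168.8]
force: [-0.3, 0.4, 0.2]
gripper_width: 0.0476
grasp_force: 62.1
clock: 7.3
ee_pos: [0.4491, -0.049, 0.0354]
ee_rot: [-180.0, 0.0, -168.8]
force: [0.4, 0.1, -0.7]
gripper_width: 0.0479
grasp_force: 62.1
```

```bash
python3 -m crank '[[0,0,0,0,0,0.0004,0.04],[0,0,0,0,0,0.0008,0.04],[0,0,0,0,0,0.0008,0.04]]'
```

```text
clock: 7.6
ee_pos: [0.4493, -0.0491, 0.0352]
ee_rot: [-180.0, 0.0, -168.8]
force: [-3.0, 1.2, 5.3]
gripper_width: 0.0476
grasp_force: 62.7
```

```bash
python3 -m crank '[[0,0,0,0,0,0,0.052],[0,0,0,0,0,0,0.058],[0,0,0,0,0,0,0.065],[0,0,0,0,0,0,0.075],[0,0,0,0,0,0,0.08],[0,0,0,0,0,0,0.08]]'; python3 -m crank '[[0,0,0,0,0,-0.01,0.08],[0,0,0,0,0,-0.035,0.08],[0,0,0,0,0,-0.07,0.08],[0,0,0,0,0,-0.11,0.08],[0,0,0,0,0,-0.15,0.08],[0,0,0,0,0,-0.18,0.08],[0,0,0,0,0,-0.2,0.08],[0,0,0,0,0,-0.2,0.08],[0,0,0,0,0,-0.2,0.08]]'
python3 - <<'E'
from h import *
w=snap('wrist','w4');c=snap('scene','s4');b=snap('side','d4');f=lambda i:cv2.resize(i,(400,300),interpolation=cv2.INTER_CUBIC)
cv2.imwrite('pics/c4.png',np.vstack([np.hstack([f(c['image'][165:255,140:260]),f(b['image'][205:310,220:360])]),np.hstack([f(w['image']),f(w['image'][130:250,176:336])])])[:,:,::-1])
E
```

```text
clock: 8.2
ee_pos: [0.449, -0.049, 0.0344]
ee_rot: [-180.0, -0.0, -168.8]
force: [-0.8, -0.1, -0.0]
gripper_width: 0.0799
grasp_force: 0.0
clock: 9.1
ee_pos: [0.449, -0.049, 0.2345]
ee_rot: [-180.0, 0.0, -168.8]
force: [-0.4, -1.3, 1.0]
gripper_width: 0.0803
grasp_force: 0.0
```

View pics/c4.png

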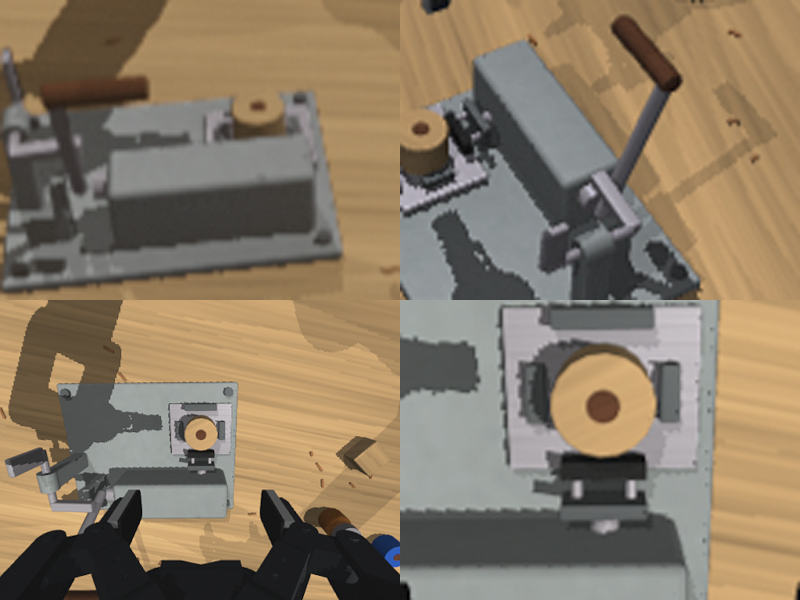

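The blank stands on the stage between the stops and in front of the open pad, released, with its dot at wrist (257,172). The catch tab is at about wrist (9,214), side (273.6,285) and scene (142,181).

```bash
python3 - <<'E'
from h import *
ya=np.radians(11.4);M=np.array([[np.cos(ya),np.sin(ya),0],[-np.sin(ya),np.cos(ya),0],[0,0,1]])
w,s,d=load('w4'),load('s4'),load('d4')
print('dot',M@onz(w,(257.2,172),.056), 'R,L', M@onz(w,(176+147/2.5,130+90/2.5),.03),M@onz(w,(176+261/2.5,130+90/2.5),.03))
for c,p in [(w,(9,214)),(s,(142.4,180.6)),(d,(273.6,284.8))]: print(onz(c,p,.15),M@onz(c,p,.15))
print(two(s,(142.4,180.6),d,(273.6,284.8)))
for n in (.1,): print('hR',M@two(s,(154,192.8),d,(313.5,232.5))[0],'hL',M@two(s,(184,191.5),d,(297.5,214.2))[0])
print('tcp',M@robot.state()['ee_pos'])
E
```

```text
dot [ 0.42857408 -0.13627463  0.056     ] R,L [ 0.42681615 -0.1642715   0.03      ] [ 0.42699919 -0.10723488  0.03      ]
[ 0.50385293 -0.25620193  0.15      ] [ 0.44327231 -0.3507376   0.15      ]
[ 0.50124778 -0.25136783  0.15      ] [ 0.44167405 -0.34548394  0.15      ]
[ 0.50411105 -0.25423691  0.15      ] [ 0.44391374 -0.34886237  0.15      ]
(array([ 0.50321888, -0.25237859,  0.14999392]), np.float64(0.003748131129277504))
hR [ 0.57443862 -0.29857702  0.20334179] hL [ 0.57581533 -0.22558244  0.19896558]
tcp [ 0.42958484 -0.13634264  0.23248808]
```

```bash
python3 -m crank '[[0,0,0,0,-0.02,-0.01,0.04],[0,0,0,0,-0.05,-0.02,0],[0,0,0,0,-0.085,-0.03,0],[0,0,0,0,-0.12,-0.03,0],[0,0,0,0,-0.14,-0.03,0],[0,0,0,0,-0.15,-0.03,0],[0,0,0,0,-0.15,-0.03,0],[0,0,0,0,-0.15,-0.03,0],[0,0,0,0,-0.15,-0.03,0]]'
python3 - <<'E'
from h import *
w=snap('wrist','w5')
cv2.imwrite('pics/c5.png',cv2.resize(w['image'][:,:,::-1],(800,600),interpolation=cv2.INTER_CUBIC))
E
```

```text
clock: 10.15
ee_pos: [0.478, -0.1951, 0.2642]
ee_rot: [180.0, -0.0, -168.7]
force: [-0.7, 0.2, 0.3]
gripper_width: 0.0003
grasp_force: 0.0
```

View pics/c5.png

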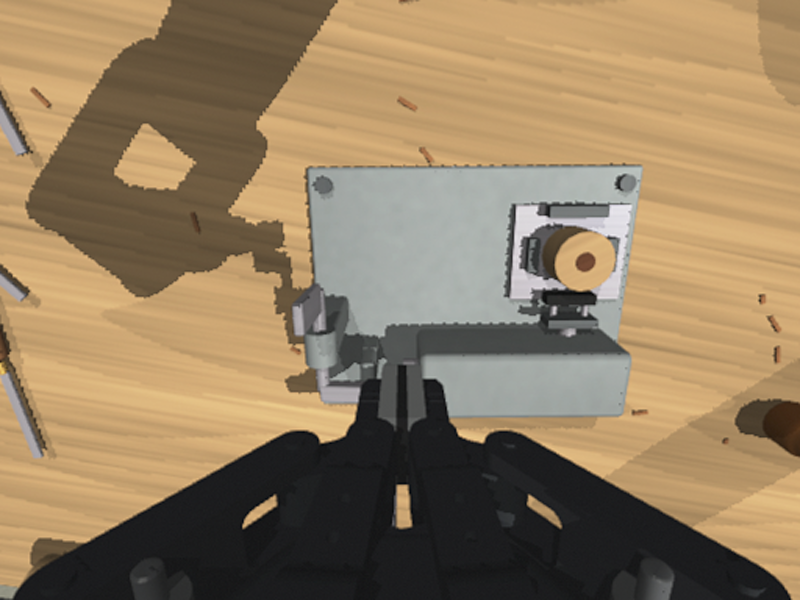

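The tab's top edge is at about (299,318) in this picture, which is (191.4,203.5) in camera pixels. The closed fingertips are at (403,367).

```bash
python3 - <<'E'
from h import *
ya=np.radians(11.4);M=np.array([[np.cos(ya),np.sin(ya),0],[-np.sin(ya),np.cos(ya),0],[0,0,1]])
w=load('w5');s=robot.state()
for p in [(294,303),(294,335),(303,298),(299,318),(325,287),(325,328)]: print(p,M@onz(w,np.array(p)/1.5625,.15),M@onz(w,np.array(p)/1.5625,.11))
t=M@s['ee_pos'];print('tcp',t,'px',px(w,s['ee_pos'])*1.5625)
yh=-.349;k=9
for th in [0,.2,.4,.6,.8,1.0,1.2,1.4,1.5]:
    r=.038;y=yh-r*np.sin(th)+.0035*np.cos(th)+.010;z=.1+r*np.cos(th)+.0035*np.sin(th)
    print(th,'local tcp y,z',round(y,4),round(z,4),'shift y,z',round(y-t[1],4),round(t[2]-z,4))
E
```

```text
(294, 303) [ 0.43441205 -0.35106654  0.15      ] [ 0.44693549 -0.36128195  0.11      ]
(294, 335) [ 0.45535931 -0.35263565  0.15      ] [ 0.47114472 -0.3630954   0.11      ]
(303, 298) [ 0.43123706 -0.34535323  0.15      ] [ 0.44326608 -0.35467894  0.11      ]
(299, 318) [ 0.44411817 -0.34870798  0.15      ] [ 0.45815307 -0.35855611  0.11      ]
(325, 287) [ 0.42433339 -0.33159699  0.15      ] [ 0.43528734 -0.33878053  0.11      ]
(325, 328) [ 0.45073794 -0.33301982  0.15      ] [ 0.4658037  -0.34042493  0.11      ]
tcp [ 0.43005126 -0.28576354  0.26437407] px [400.80705105 386.1458808 ]
0 local tcp y,z -0.3355 0.138 shift y,z -0.0497 0.1264
0.2 local tcp y,z -0.3431 0.1379 shift y,z -0.0574 0.1264
0.4 local tcp y,z -0.3506 0.1364 shift y,z -0.0648 0.128
0.6 local tcp y,z -0.3576 0.1333 shift y,z -0.0718 0.131
0.8 local tcp y,z -0.3638 0.129 shift y,z -0.0781 0.1354
1.0 local tcp y,z -0.3691 0.1235 shift y,z -0.0833 0.1409
1.2 local tcp y,z -0.3731 0.117 shift y,z -0.0874 0.1473
1.4 local tcp y,z -0.3759 0.1099 shift y,z -0.0901 0.1545
1.5 local tcp y,z -0.3767 0.1062 shift y,z -0.0909 0.1582
```

```bash
python3 -m crank '[[0,0,0,-0.006,-0.01,0.02,0],[0,0,0,-0.012,-0.02,0.05,0],[0,0,0,-0.012,-0.02,0.085,0],[0,0,0,-0.012,-0.02,0.11,0],[0,0,0,-0.012,-0.025,0.124,0],[0,0,0,-0.012,-0.035,0.126,0],[0,0,0,-0.012,-0.042,0.126,0],[0,0,0,-0.012,-0.05,0.126,0],[0,0,0,-0.012,-0.057,0.126,0],[0,0,0,-0.012,-0.057,0.126,0]]'
```

```text
clock: 11.2
ee_pos: [0.5017, -0.2512, 0.1398]
ee_rot: [-179.9, 0.1, -168.9]
force: [-0.3, 0.2, -0.4]
gripper_width: 0.0
grasp_force: 0.0
```

```bash
python3 -m crank '[[0,0,0,0,-0.008,0.002,0],[0,0,0,0,-0.015,0.005,0],[0,0,0,0,-0.021,0.0095,0],[0,0,0,0,-0.0265,0.015,0],[0,0,0,0,-0.0305,0.0215,0],[0,0,0,0,-0.032,0.025,0],[0,0,0,0,-0.033,0.0285,0],[0,0,0,0,-0.033,0.0285,0]]'
```

```text
clock: 12.0
ee_pos: [0.5071, -0.2824, 0.1098]
ee_rot: [-180.0, -0.0, -168.8]
force: [-0.3, -1.1, 1.5]
gripper_width: -0.0001
grasp_force: 0.5
```

```bash
python3 -m crank '[[0,0,0,0,-0.001,0.002,0],[0,0,0,0,-0.001,0.003,0],[0,0,0,0,-0.001,0.004,0],[0,0,0,0,-0.001,0.004,0]]'
```

```text
clock: 12.4
ee_pos: [0.5074, -0.2828, 0.1092]
ee_rot: [179.9, -0.1, -168.8]
force: [-8.0, 6.2, 18.8]
gripper_width: -0.0002
grasp_force: 9.4
```

```bash
python3 -m crank '[[0,0,0,0,0.001,-0.02,0],[0,0,0,0,0.001,-0.05,0],[0,0,0,0,0.001,-0.09,0],[0,0,0,0,0.001,-0.13,0],[0,0,0,0,0.001,-0.16,0],[0,0,0,0,0.001,-0.17,0]]'
python3 -m crank '[[0,0,0.15,0,0,0,0.06],[0,0,0.3,-0.01,0.01,0,0.06],[0,0,0.45,-0.03,0.03,0,0.06],[0,0,0.6,-0.05,0.05,0,0.06],[0,0,0.75,-0.07,0.07,0,0.06],[0,0,0.9,-0.09,0.09,0,0.06],[0,0,1.05,-0.105,0.105,0,0.06],[0,0,1.2,-0.12,0.115,0,0.06],[0,0,1.35,-0.13,0.125,0,0.06],[0,0,1.48,-0.1335,0.1285,0,0.06]]'
python3 -m crank '[[0,0,0.07,0,0,0,0.06],[0,0,0.091,0,0,0,0.06],[0,0,0.091,0,0,0,0.06],[0,0,0.091,0,0,0,0.06]]'
python3 - <<'E'
from h import *
w=snap('wrist','w6');c=snap('scene','s6');b=snap('side','d6');f=lambda i:cv2.resize(i,(400,300),interpolation=cv2.INTER_CUBIC)
cv2.imwrite('pics/c6.png',np.vstack([np.hstack([f(c['image'][165:255,130:250]),f(b['image'][205:310,220:360])]),np.hstack([f(w['image']),f(w['image'][150:330,136:376])])])[:,:,::-1])
s=robot.state();print(s['joint_positions'],s['ee_pos'])
E
```

```text
clock: 13.0
ee_pos: [0.5083, -0.2827, 0.2799]
ee_rot: [-179.8, 0.2, -168.8]
force: [0.1, -1.5, 1.0]
gripper_width: 0.0001
grasp_force: 0.0
clock: 14.0
ee_pos: [0.6131, -0.1286, 0.273]
ee_rot: [-179.8, -0.2, 106.1]
force: [-0.6, -0.6, 0.3]
gripper_width: 0.06
grasp_force: 0.0
clock: 14.4
ee_pos: [0.613, -0.1302, 0.275]
ee_rot: [-179.9, -0.0, 101.2]
force: [-0.1, 0.0, -0.2]
gripper_width: 0.0601
grasp_force: 0.0
[-1.87931086e+01  2.00495138e+00  8.92298183e+01 -1.76650953e-03
  8.87783387e+01 -2.99755196e+01] [ 0.61326166 -0.13031958  0.27581838]
```

View pics/c6.png

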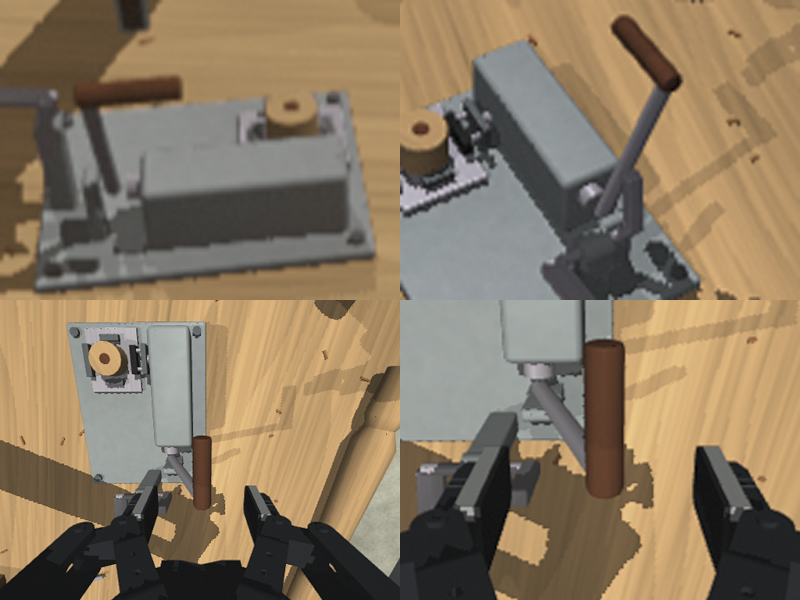

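The catch is fully over: in both views the tab lies out to the right and the nose stands up. The handle lies between the open fingers, running in wrist pixels from (258,177) to (258,265).

```bash
python3 - <<'E'
from h import *
ya=np.radians(11.4);M=np.array([[np.cos(ya),np.sin(ya),0],[-np.sin(ya),np.cos(ya),0],[0,0,1]])
w=load('w6');s=robot.state();R=Ro.from_euler('xyz',s['ee_rot'],degrees=True).as_matrix()
A,B=onz(w,(258,177),.201),onz(w,(258.3,266),.201)
print(M@A,M@B,np.linalg.norm(A-B),np.degrees(np.arctan2(*(A-B)[[1,0]])))
G=B+(A-B)/np.linalg.norm(A-B)*.053;print('grip',M@G,'tcp',M@s['ee_pos'],'tool',R.T@(G-s['ee_pos']))
E
```

```text
[ 0.57657094 -0.22616712  0.201     ] [ 0.5767091  -0.30631117  0.201     ] 0.08014416105716546 101.4987729712812
grip [ 0.57661773 -0.25331125  0.201     ] tcp [ 0.5754041  -0.24896419  0.27581838] tool [-0.00434897  0.00124611  0.07481773]
```

```bash
python3 -m crank '[[0,0,0,-0.004,0.001,0.015,0.06],[0,0,0,-0.004,0.001,0.04,0.06],[0,0,0,-0.004,0.001,0.065,0.06],[0,0,0,-0.004,0.001,0.082,0.06],[0,0,0,-0.004,0.001,0.091,0.06],[0,0,0,-0.004,0.001,0.094,0.06],[0,0,0,-0.004,0.001,0.094,0.04],[0,0,0,-0.004,0.001,0.094,0.02],[0,0,0,-0.004,0.001,0.094,0.01],[0,0,0,-0.004,0.001,0.094,0.01]]'; python3 -m crank '[[0,0,0,0,0,0,0.01],[0,0,0,0,0,0,0.01],[0,0,0,0,0,0,0.01]]'
python3 - <<'E'
import numpy as np
s0=-.35;P=lambda t:np.array([.15*np.sin(t),.15*np.cos(t)])
for l in [.05,.1,.15,.2,.25,.3,.35,.4,.45,.5,.55,.6,.65,.7,.75,.78]: print(l,(P(.35)-P(.35-l)).round(4))
E
```

```text
clock: 15.55
ee_pos: [0.6153, -0.1342, 0.1837]
ee_rot: [180.0, 0.1, 101.2]
force: [-3.7, 0.1, 4.7]
gripper_width: 0.0181
grasp_force: 58.5
clock: 15.85
ee_pos: [0.6154, -0.1342, 0.1837]
ee_rot: [180.0, 0.1, 101.2]
force: [-3.9, 0.2, 5.4]
gripper_width: 0.0182
grasp_force: 58.6
0.05 [ 0.0071 -0.0024]
0.1 [ 0.0143 -0.0044]
0.15 [ 0.0216 -0.0061]
0.2 [ 0.029  -0.0074]
0.25 [ 0.0365 -0.0083]
0.3 [ 0.0439 -0.0089]
0.35 [ 0.0514 -0.0091]
0.4 [ 0.0589 -0.0089]
0.45 [ 0.0664 -0.0083]
0.5 [ 0.0739 -0.0074]
0.55 [ 0.0812 -0.0061]
0.6 [ 0.0885 -0.0044]
0.65 [ 0.0958 -0.0024]
0.7 [0.1029 0.    ]
0.75 [0.1098 0.0027]
0.78 [0.114  0.0046]
```

```bash
python3 -m crank '[[0,0,0,0,-0.007,-0.0024,0.01],[0,0,0,0,-0.0143,-0.0044,0.01],[0,0,0,0,-0.0216,-0.0061,0.01],[0,0,0,0,-0.029,-0.0074,0.01],[0,0,0,0,-0.0365,-0.0083,0.01],[0,0,0,0,-0.044,-0.0089,0.01],[0,0,0,0,-0.0514,-0.0091,0.01],[0,0,0,0,-0.059,-0.0089,0.01],[0,0,0,0,-0.0664,-0.0083,0.01],[0,0,0,0,-0.0664,-0.0083,0.01]]'
```

```text
clock: 16.85
ee_pos: [0.5501, -0.1477, 0.1922]
ee_rot: [179.8, 0.2, 101.1]
force: [3.7, -1.7, 6.7]
gripper_width: 0.0183
grasp_force: 59.0
```

```bash
python3 -m crank '[[0,0,0,0,-0.0075,0.0009,0.01],[0,0,0,0,-0.0148,0.0022,0.01],[0,0,0,0,-0.0185,0.003,0.01],[0,0,0,0,-0.0221,0.0039,0.01],[0,0,0,0,-0.026,0.0049,0.01],[0,0,0,0,-0.0294,0.0059,0.01],[0,0,0,0,-0.033,0.007,0.01],[0,0,0,0,-0.0365,0.0083,0.01],[0,0,0,0,-0.0400,0.0096,0.01],[0,0,0,0,-0.0400,0.0096,0.01]]'
```

```text
clock: 17.85
ee_pos: [0.5118, -0.1556, 0.183]
ee_rot: [179.7, 0.2, 101.2]
force: [5.0, -1.6, 7.2]
gripper_width: 0.018
grasp_force: 59.0
```

```bash
python3 -m crank '[[0,0,0,0,-0.002,0.0008,0.01],[0,0,0,0,-0.0035,0.0014,0.01],[0,0,0,0,-0.005,0.002,0.01],[0,0,0,0,-0.005,0.002,0.01]]';python3 -m crank '[[0,0,0,0,-0.001,0.0004,0.01],[0,0,0,0,-0.002,0.0008,0.01],[0,0,0,0,-0.002,0.0008,0.01]]'
```

```text
clock: 18.25
ee_pos: [0.5072, -0.1566, 0.1811]
ee_rot: [179.7, 0.2, 101.2]
force: [5.4, -1.5, 7.5]
gripper_width: 0.0183
grasp_force: 59.0
clock: 18.55
ee_pos: [0.5067, -0.1567, 0.181]
ee_rot: [179.5, 0.2, 101.2]
force: [10.3, -0.7, 6.5]
gripper_width: 0.018
grasp_force: 59.1
```

```bash
python3 -m crank '[[0,0,0,0,-0.001,0.0004,0.01],[0,0,0,0,-0.002,0.0007,0.01],[0,0,0,0,-0.002,0.0007,0.01],[0,0,0,0,-0.002,0.0007,0.01]]'
python3 - <<'E'
from h import *
c=snap('scene','s7');b=snap('side','d7');f=lambda i:cv2.resize(i,(400,300),interpolation=cv2.INTER_CUBIC)
cv2.imwrite('pics/c7.png',np.hstack([f(c['image'][150:255,130:270]),f(b['image'][205:310,200:340])])[:,:,::-1])
s=robot.state();print(s['ee_pos'],s['force'],s['grasp_force'])
E
```

```text
clock: 18.95
ee_pos: [0.5064, -0.1568, 0.1809]
ee_rot: [179.2, 0.3, 101.2]
force: [15.4, -0.1, 5.9]
gripper_width: 0.0178
grasp_force: 59.2
[ 0.50636576 -0.15679761  0.18085006] [14.61959073  0.50759729  6.86768275] 59.205501079559326
```

```bash
python3 - <<'E'
from h import *
ya=np.radians(11.4);M=np.array([[np.cos(ya),np.sin(ya),0],[-np.sin(ya),np.cos(ya),0],[0,0,1]])
for n in ('s','d'):
  for k in ('4','7'):
    c=load(n+k);p=px(c,M.T@np.array([.425,-.136,.056]));u,v=p.astype(int)
    I=c['image'][v-9:v+10,u-9:u+10].astype(int)
    m=(I[:,:,0]>I[:,:,2]+45)&(I.sum(2)>200)&(I.sum(2)<1000); q=np.argwhere(m)
    g=(I[:,:,0]>I[:,:,2]+25)&(I.sum(2)<260)&(I.sum(2)>60);r=np.argwhere(g)
    for lab,a in (('wood',q),('dot',r)):
        if len(a): a=a.mean(0);print(n+k,lab,M@onz(c,(u-9+a[1],v-9+a[0]),.05),m.sum(),g.sum())
E
```

```text
s4 wood [ 0.40308525 -0.13594358  0.05      ] 247 72
s4 dot [ 0.4485014  -0.13723977  0.05      ] 247 72
s7 wood [ 0.39928003 -0.13619247  0.05      ] 226 71
s7 dot [ 0.44249327 -0.13853603  0.05      ] 226 71
d4 wood [ 0.4285031  -0.12612165  0.05      ] 243 55
d4 dot [ 0.41959517 -0.14576764  0.05      ] 243 55
d7 wood [ 0.42344177 -0.12708259  0.05      ] 256 41
d7 dot [ 0.41617385 -0.14342239  0.05      ] 256 41
```

The blank's image moved about 4 to 6 mm towards the front stop and stayed centred, as clamping should do. The lever is on its end stop: force rises without motion.

```bash
python3 -c "
from cell import robot
print(robot.sign_off())"
```

```text
the job is handed in; nothing more can be done
None
```

The job is handed in at about 19 s: the blank stands centred on the stage, the catch is fully over, and the gripper holds the lever at its end stop. The clamping was confirmed from forces and pixel measurements, because all 10 picture views were already used.

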